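Gather the collars in the tote's cut-off corner and hold it over the tray

TASK

Take the small tote by its bar handle and carry it over to the steel tray, then tilt it, about 30 degrees, so that all three loose collars slide together into its cut-off low corner, with that corner held 5 to 12 cm above the bench over the steel tray and clear of it, ready for somebody to pick the collars out. Finish while still holding the tote still and tilted like that: do not level it, put it down or let go. Spill nothing, and leave the tray, the small beaker and the black tape roll where they stand.

Things in the scene. Friction and masses are not known exactly. Their poses are not given: they have to be found in the camera images.
- tote: open grey plastic tote, 170 (its x) x 120 (y) x 45 mm, walls and floor 4 mm, 0.28 to 0.42 kg. Origin: centre of its underside, z up; any yaw. A bar handle on two end uprights runs along x over its middle, top 116 mm up. Three corners are square; the one at +x, -y is cut off at 45 degrees (34 mm off each side) and closed by a lower wall, 26 mm high
- tote_grip (a point): centre of the black grip sleeve in the middle of the tote's bar handle, 105 mm above the tote's underside; the sleeve is 90 mm long (along the tote's x), 16 mm thick (y) and 22 mm tall. Axes as the tote's
- tote_lip (a point): foot of the low wall of the cut-off corner: middle of that wall's inner face, on the tote's inner floor, at x 65, y -40, z 4 mm in the tote's frame. Its x axis points level out of the tote through the cut corner (midway between the tote's +x and -y); its z is the tote's z
- collar_1: loose polished steel collar lying flat in the tote, 18 mm across, 12 mm high, 20 g; origin: centre of its underside. It slides easily on the smooth floor (friction 0.15 to 0.21); a tilt of about 30 degrees towards the corner makes it run along the walls into it
- collar_2: loose polished steel collar lying flat in the tote, 18 mm across, 12 mm high, 20 g; origin: centre of its underside. It slides easily on the smooth floor (friction 0.15 to 0.21); a tilt of about 30 degrees towards the corner makes it run along the walls into it
- collar_3: loose polished steel collar lying flat in the tote, 18 mm across, 12 mm high, 20 g; origin: centre of its underside. It slides easily on the smooth floor (friction 0.15 to 0.21); a tilt of about 30 degrees towards the corner makes it run along the walls into it
- drip_tray: shallow stainless steel tray, loose, 128 (its x) x 238 (its y) x 20 mm high; origin at the centre of its underside, z up
- small_beaker: small clear beaker, 57 mm across, 71 mm high, bystander; origin at the centre of its underside
- insul_tape: black roll of tape lying flat, 55 mm across, 19 mm high, bystander; origin at the centre of its underside

How it is judged:
At the end, for the whole second after the job is handed in: Fingers grip the tote, its cut corner 35 to 160 mm above the bench, inside the tray's outline seen from above, not touching the tray; the tote tilts at least 16 degrees down to that corner (46 at most in all); all three collars within 65 mm of the low wall's foot; tote and collars at rest (height (world z) of tote_lip between 0.035 and 0.16 m and angle between tote_lip's own x axis and vertical above 1.85 rad and angle between tote's own z axis and vertical below 0.8 rad and contact force between the fingers and tote above 1 N and contact force between tote and drip_tray below 0.5 N and linear speed of each of tote, collar_1, collar_2, collar_3 below 0.03 m/s and x of tote_lip in the frame of drip_tray between -0.064 and 0.064 m and y of tote_lip in the frame of drip_tray between -0.119 and 0.119 m and distance between each of collar_1, collar_2, collar_3 and tote_lip below 0.065 m); the arm keeps its last pose, push and grip.
It fails at once if the steel tray is shoved more than 30 mm (distance of drip_tray from where it was at the start of the episode above 0.03 m).
It fails at once if the small beaker is shoved more than 30 mm (distance of small_beaker from where it was at the start of the episode above 0.03 m).
It fails at once if the roll of tape is shoved more than 30 mm (distance of insul_tape from where it was at the start of the episode above 0.03 m).
It also fails if it takes over 37 s, if anything falls off the work surface, if the arm or the gripper's body presses on something with over 40 N, if the wrist force passes 120 N, or if a joint passes its speed limit or range.

ROBOT

A 6-joint arm with a two-finger parallel gripper is mounted at the origin on a cart in front of the work surface, level with it; the furniture and walls round the work are solid. World frame = base frame: x ahead of the robot, y to its left, z up, the work surface at z = 0. Lengths are in m, angles in rad, forces in N, time in s.
With the tool pointing down it reaches from about 0.35 to 0.775 m from the base axis. Payload 5.5 kg.
Tool frame: the origin (TCP) lies midway between the tips of the shut fingers; the grasp point (between the pads) lies grip_point_offset behind it (grip_point_offset is the distance from the TCP to the grasp point, in m); z points along the fingers, y is the direction in which the jaws open and shut (so a half turn about z gives the same grasp; the last joint's range is limited). The gripper opens to 85 mm and grips with 20 to 120 N. Pads are 22 mm wide; open, the fingers measure 114 mm over their backs; the gripper's body (76 mm by 85 mm) begins 54 mm behind the grasp point. The pads swing forward as they close: fully open they stand 13 mm farther back than shut.
Start: joints at [-1.361, 0.313, 0.046, 1.304, 0, 1.431], TCP at [0.197, -0.54, 0.231] pointing down, gripper open.
Joint ranges: [-2.76, 2.76], [-0.86, 1.69], [-1.03, 1.26], [-2.2, 2.34], [-1.47, 1.5], [-3.14, 3.14]. Speed limits (rad/s): [2.57, 2.57, 3.14, 3.14, 3.14, 3.14].

INTERFACE

Orientations are given as a unit quaternion [w, x, y, z].
In Python, from workcell import * gives the robot as it stands.
- The arm moves only by the tool send_rows, never from a script. Its argument "series" is one flat list of numbers, 7 for each row, row after row: the shift along the tool's x, y, z in cm, then the turn, a rotation vector about the tool's x, y, z in degrees, then the opening, from 0 (shut) to 1 (fully open). A call has 1 to 10 rows; each row is the pose to reach, as a shift and turn from the pose commanded when the call began, along the tool's axes at that moment; what a row does not reach only later rows make up. A row lasts 1/12 s, in which the tool goes at most 41.7 mm and 7.16 degrees, less where a joint would pass 70% of its speed; a pose out of reach is approached as far as the arm can. A call with a gripper value outside its range is refused whole. The fingers move at their own pace and stop on an object; "newtons" is the grip in N (left out, the last holds). Time passes only in rows, so rows that repeat a pose let the fingers close. It gives the time, the measured TCP pose, the force and the opening at its end, in the units of the state.
- get_state(): the state, without advancing time (a new reading comes with each control period).
- read_camera(name): name is "scene" or "top" or "wrist"; returns the picture (384x512x3 uint8, blue, green, red); there is no depth.
- camera_info(name): a dict with "K" (3x3 intrinsics, pixels), "D" ([k1, k2, p1, p2, k3] as OpenCV has them; the pictures are not rectified), "xyz" and "attitude" of the camera in the world. Camera axes: x right, y down, z forward; pixel columns grow to the right and rows downward; lengths in m; the calibration is good to about 2 mm. A picture is of the moment at which its call begins: read the wrist's pose just before it. camera_info takes no time and is no camera call; for the wrist camera it gives the pose at the moment of the call.
- hand_in(): hands the job in, once; it reports no verdict.
Trained networks look in the newest picture that a camera, given by its name, has taken for a name from the list of things; names that differ only in an ending like _2 or _b are one class to them, and where a whole thing is asked for, a point or a joint stands for the part that bears it (a point fixed in the world has none). Each returns a list of dicts, best first, with "p" (0 to 1); they miss things now and then, are a little off and sometimes report something else, mostly with a low value. They report only what shows in the picture. A call takes as long as a camera call.
- silhouettes(camera, label): "pixels" (384x512 bool, what is visible of it) and "box" ([left, top, width, height] in pixels, round what is visible of it).
The state is a dict: "clock": time; "joint_pos": joint angles; "qvel": joint speeds; "tau": joint torques, N m; "tcp_pos": TCP position; "orientation": TCP orientation; "wrist_force": force on the tool from outside, world axes, zero at the start; "ft_torque": the same for the moment, N m; "finger_gap": finger opening in m.
Only numpy, scipy, OpenCV 4.12 (cv2) and the standard library are available. Lean on these libraries where they do the work, as an engineer would, in place of code of your own. Each camera call takes 0.05 s, during which the arm holds its last target. There are 200 camera calls.

## Working session

There is one attempt and no reset: what is moved stays moved. The work goes in short steps, Python scripts to look and compute and a tool call to move; the robot and the scene stay as the last step left them, time stands still between calls to the robot, and variables do not carry over. Pictures are saved under pics/ and viewed, about 8 in all and at most 12, crops included, and the job is handed in when it is done.

Besides the shell and the picture viewer there is one more tool, called after ">>>" as name(argument=value, ...) on one line, values as JSON. send_rows: Moves the arm, as the interface text tells. Its arguments: {"type":"object","properties":{"series":{"type":"array"},"newtons":{"type":"number"}},"required":["series"]}

```bash
mkdir -p pics
python3 - <<'E'
from workcell import *
import cv2,numpy as np
s=get_state();print(s)
for c in("top","scene"):
    print(c,camera_info(c))
    im=read_camera(c)
    out=im.copy()
    for l in("tote","tote_grip","collar_1","drip_tray","small_beaker","insul_tape"):
        for r in silhouettes(c,l)[:4]:
            m=r["pixels"];ys,xs=np.nonzero(m)
            print(c,l,round(r["p"],2),r["box"],xs.mean().round(1),ys.mean().round(1),m.sum(), cv2.minAreaRect(np.c_[xs,ys].astype(np.float32)))
    cv2.imwrite(f"pics/{c}0.png",im)
a=np.hstack([cv2.imread("pics/top0.png"),cv2.imread("pics/scene0.png")])
cv2.imwrite("pics/both0.png",cv2.resize(a,(800,300)))
E
```

```text
{'clock': 0.0, 'joint_pos': array([-1.36061044e+00,  3.14008314e-01,  4.49744283e-02,  1.30357969e+00,
        6.90072378e-07,  1.43123099e+00]), 'qvel': array([-4.09226167e-04,  6.29770029e-04,  4.89876783e-04, -4.84748093e-04,
        7.29596602e-05, -4.50241988e-05]), 'tau': array([ 5.34078008e-04, -4.80631077e+01,  2.98530114e+01,  1.93834200e-02,
       -2.51505662e-04,  4.75811134e-06]), 'tcp_pos': array([ 0.19693546, -0.5396866 ,  0.23040249]), 'orientation': array([-9.08069195e-04,  9.84747782e-01,  1.73985576e-01, -3.17322536e-05]), 'wrist_force': array([ 1.07086561, -1.25400832, -0.41159094]), 'ft_torque': array([-0.01420037, -0.03813068, -0.00639866]), 'finger_gap': 0.08528127291345407}
top {'K': array([[387.63995012,   0.        , 248.83396356],
       [  0.        , 387.63995012, 191.25959203],
       [  0.        ,   0.        ,   1.        ]]), 'D': array([-0.13443889,  0.        ,  0.        ,  0.        ,  0.        ]), 'xyz': array([0.35023501, 0.24457624, 0.93339183]), 'attitude': array([-0.07592053,  0.71516643, -0.69080851,  0.07454292])}
top tote 0.98 [150.7, 19
[... 1950 characters left out ...]
collar_1 0.38 [257.3, 279.1, 11.2, 14.0] 260.2 283.6 67 ((260.20001220703125, 283.6000061035156), (8.049844741821289, 8.944271087646484), 26.56505012512207)
scene drip_tray 0.88 [232.4, 137.4, 102.8, 73.7] 280.3 174.1 3961 ((281.7405700683594, 172.53302001953125), (47.30162048339844, 98.87689971923828), 60.945396423339844)
scene small_beaker 0.91 [205.0, 160.7, 23.3, 35.2] 217.2 177.1 738 ((216.5, 177.5), (35.0, 23.0), 90.0)
scene small_beaker 0.74 [304.8, 225.0, 23.5, 26.1] 314.7 238.8 413 ((314.5500183105469, 238.8500213623047), (24.349538803100586, 23.400854110717773), 18.434947967529297)
scene insul_tape 0.85 [303.9, 223.5, 24.9, 26.0] 315.2 238.7 422 ((315.0, 239.0), (24.0, 24.0), 90.0)
```

Run:
```python
import cv2,numpy as np
a=cv2.resize(cv2.imread("pics/top0.png")[110:300,130:370],None,fx=1.66*1,fy=1.66,interpolation=cv2.INTER_CUBIC)
b=cv2.resize(cv2.imread("pics/top0.png")[185:290,140:240],(400,420),interpolation=cv2.INTER_CUBIC)
c=cv2.resize(cv2.imread("pics/scene0.png")[120:340,160:360],(400,440)  ,interpolation=cv2.INTER_CUBIC)
o=np.zeros((440,800,3),np.uint8);o[:420,:400]=b;o[:,400:]=c
cv2.imwrite("pics/z0.png",o)
```

```text
(no output)
```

View pics/both0.png

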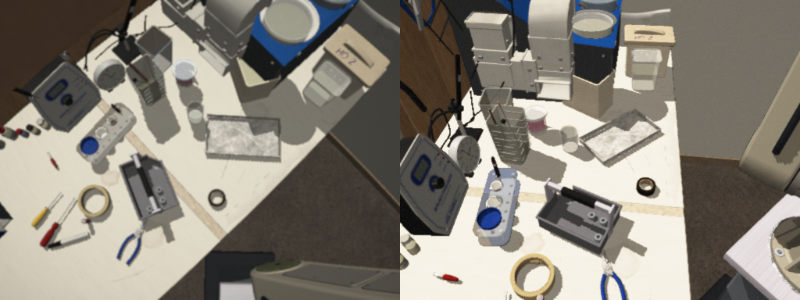

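View pics/z0.png

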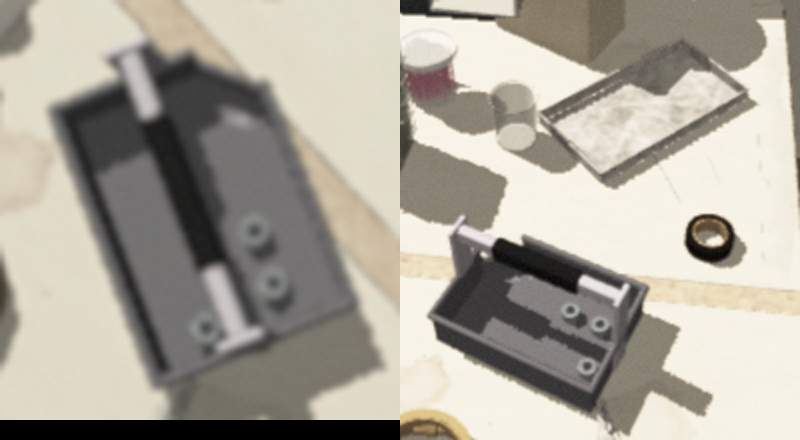

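```bash
cat > h.py <<'E'
from workcell import *
import cv2,numpy as np
from scipy.spatial.transform import Rotation as R
from scipy.optimize import least_squares
def q2R(q): return R.from_quat(np.roll(q,-1))
def proj(P,ci):
    Rw=q2R(ci["attitude"]).as_matrix().T
    p=(np.asarray(P)-ci["xyz"])@Rw.T
    return cv2.projectPoints(p.reshape(-1,1,3),np.zeros(3),np.zeros(3),ci["K"],ci["D"])[0].reshape(-1,2)
def unproj(uv,z,ci):
    u=cv2.undistortPoints(np.float64(uv).reshape(-1,1,2),ci["K"],ci["D"]).reshape(-1,2)
    d=np.c_[u,np.ones(len(u))]@q2R(ci["attitude"]).as_matrix().T
    return ci["xyz"]+d*((z-ci["xyz"][2])/d[:,2])[:,None]
def fit(model,uvs,cis,x0):
    def f(x):
        P=R.from_euler('z',x[2]).apply(model)+[x[0],x[1],0]
        return np.concatenate([(proj(P[i],c)-u).ravel() for (i,u),c in zip(uvs,cis)])
    return least_squares(f,x0,loss='soft_l1')
E
python3 - <<'E'
from h import *
import workcell; print([n for n in dir(workcell) if n[0]!='_']); 
try: print(grip_point_offset)
except Exception as e: print(e)
t=camera_info("top");s=camera_info("scene")
M=np.array([[-85,60,45],[85,60,45],[-85,-60,45],[85,-26,45],[51,-60,45],[45,0,116],[-45,0,116]])/1e3
ut=np.array([[160,385],[52,108],[355,303],[190,55],[268,85],[150,118],[210,265]])/4+[140,185]
c0=unproj(ut,M[:,2:3].ravel(),t);print(c0.round(3))
r=fit(M,[(list(range(7)),ut)],[t],[*c0[:5,:2].mean(0),np.arctan2(*(c0[1]-c0[0])[[1,0]])])
print("tote",r.x,r.cost,r.fun.reshape(-1,2).round(1).tolist())
# tray
tc,sc=cv2.imread("pics/top0.png"),cv2.imread("pics/scene0.png")
us=(np.array([[540,120],[683,42],[748,92],[600,180]])-[400,0])/2+[160,120]
w=unproj(us,0.02,s);print("tray scene",w.round(3),w.mean(0).round(3), [np.linalg.norm(w[i]-w[i-1]).round(3) for i in range(4)])
read_camera("top")
m=silhouettes("top","drip_tray")[0]["pixels"].astype(np.uint8)
cn=cv2.findContours(m,0,1)[0];cn=max(cn,key=len)
for e in(3,4,6):
  ap=cv2.approxPolyDP(cn,e,True)[:,0]
  if len(ap)==4:break
w2=unproj(ap,0.02,t);print("tray top",ap.tolist(),w2.round(3),w2.mean(0).round(3))
print("beaker",unproj([[250,143]],0.035,t),unproj([[217,177]],0.035,s)); print("tape",unproj([[276,252.5]],0.015,t))
E
```

```text
['MotionError', 'camera_info', 'get_state', 'grip_point_offset', 'hand_in', 'read_camera', 'silhouettes']
0.0187
[[0.329 0.398 0.045]
 [0.485 0.472 0.045]
 [0.38  0.29  0.045]
 [0.52  0.393 0.045]
 [0.503 0.346 0.045]
 [0.471 0.4   0.116]
 [0.394 0.363 0.116]]
tote [0.43203643 0.3804562  0.43523512] 2.045892036416096 [[-0.5, -0.2], [0.4, 0.6], [-0.2, -0.2], [-0.0, -0.2], [-0.7, -0.1], [0.4, -0.9], [0.6, 1.5]]
tray scene [[ 0.652  0.221  0.02 ]
 [ 0.652 -0.014  0.02 ]
 [ 0.531 -0.012  0.02 ]
 [ 0.533  0.225  0.02 ]] [0.592 0.105 0.02 ] [np.float64(0.119), np.float64(0.236), np.float64(0.121), np.float64(0.237)]
tray top [[265, 148], [264, 195], [359, 198], [356, 151]] [[ 0.659  0.214  0.02 ]
 [ 0.54   0.213  0.02 ]
 [ 0.54  -0.018  0.02 ]
 [ 0.66  -0.014  0.02 ]] [0.6   0.099 0.02 ]
beaker [[0.66527844 0.25103433 0.035     ]] [[0.66667082 0.24807916 0.035     ]]
tape [[0.40384034 0.18086554 0.015     ]]
```

```bash
cat >> h.py <<'E'
def go(p,Rt,st=None):
    st=st or get_state();R0=q2R(st["orientation"])
    return (R0.inv().apply(np.array(p)-st["tcp_pos"])*100).round(1).tolist(),np.rad2deg((R0.inv()*Rt).as_rotvec()).round(1).tolist()
def down(yaw): return R.from_euler('z',yaw)*R.from_euler('x',np.pi)
E
python3 - <<'E'
from h import *
print(go([.45,-.12,.24],down(1.85)))
E
```

```text
([38.2, -30.8, -0.9], [0.0, 0.0, -86.0])
```

>>> send_rows(series=[38.2,-30.8,-1,0,0,-86,1,38.2,-30.8,-1,0,0,-86,1,38.2,-30.8,-1,0,0,-86,1,38.2,-30.8,-1,0,0,-86,1,38.2,-30.8,-1,0,0,-86,1,38.2,-30.8,-1,0,0,-86,1,38.2,-30.8,-1,0,0,-86,1,38.2,-30.8,-1,0,0,-86,1,38.2,-30.8,-1,0,0,-86,1,38.2,-30.8,-1,0,0,-86,1], newtons=80)

```text
clock: 1.63
tcp_pos: [0.4128, -0.1816, 0.2402]
orientation: [0.001, 0.695, 0.719, 0.0]
wrist_force: [0.9, 0.5, -0.0]
finger_gap: 0.0853
```

Run:
```python
from h import *
s=get_state();print(s["clock"],s["tcp_pos"],s["joint_pos"])
print(go([.45,.15,.24],down(2.75)), go([.432,.380,.22],down(.435+np.pi)))
```

```text
1.6333 [ 0.41275788 -0.18160437  0.24019842] [-5.92789855e-01  6.93660009e-02 -2.34698082e-01  1.26561067e+00
 -7.20638999e-05  9.43145911e-01]
([33.0, 4.9, 0.0], [0.0, 0.1, -65.6]) ([56.1, 3.9, 2.0], [-0.0, 0.1, -112.9])
```

>>> send_rows(series=[56.1,3.9,2,0,0,-113,1,56.1,3.9,2,0,0,-113,1,56.1,3.9,2,0,0,-113,1,56.1,3.9,2,0,0,-113,1,56.1,3.9,2,0,0,-113,1,56.1,3.9,2,0,0,-113,1,56.1,3.9,2,0,0,-113,1,56.1,3.9,2,0,0,-113,1,56.1,3.9,2,0,0,-113,1,56.1,3.9,2,0,0,-113,1])

```text
clock: 2.47
tcp_pos: [0.4286, 0.2349, 0.2252]
orientation: [0.001, 0.142, 0.99, 0.0]
wrist_force: [0.2, -0.4, 0.1]
finger_gap: 0.0854
```

Run:
```python
from h import *
s=get_state();print(s["clock"],s["tcp_pos"],s["joint_pos"])
print(go([.432,.380,.22],down(.435+np.pi)))
```

```text
2.4667 [0.42858504 0.23486699 0.22522011] [ 3.37035229e-01  1.47641647e-01 -1.82465848e-01  1.23965860e+00
 -2.52629055e-04  6.22303572e-01]
([3.8, 14.0, 0.5], [0.0, 0.1, -41.3])
```

>>> send_rows(series=[3.8,14,0.5,0,0,-41.3,1,3.8,14,0.5,0,0,-41.3,1,3.8,14,0.5,0,0,-41.3,1,3.8,14,0.5,0,0,-41.3,1,3.8,14,0.5,0,0,-41.3,1,3.8,14,0.5,0,0,-41.3,1,3.8,14,0.5,0,0,-41.3,1,3.8,14,0.5,0,0,-41.3,1])

```text
clock: 3.13
tcp_pos: [0.4327, 0.3777, 0.2198]
orientation: [-0.0, -0.212, 0.977, -0.0]
wrist_force: [0.6, 0.1, -0.1]
finger_gap: 0.0856
```

Run:
```python
from h import *
s=get_state();print(s["clock"],s["tcp_pos"],s["joint_pos"])
ci=camera_info("wrist");im=read_camera("wrist");cv2.imwrite("pics/w1.png",im)
print(ci)
e=R.from_euler('z',.435).apply(np.array([[45,0,116],[-45,0,116],[0,0,116]])/1e3)+[.432,.380,0]
for p in proj(e,ci): cv2.circle(im,tuple(int(v) for v in p),4,(0,0,255),2)
print(proj(e,ci))
cv2.imwrite("pics/w1a.png",im)
print(go([.432,.380,.086],down(.435+np.pi)))
```

```text
3.1333 [0.43269404 0.37771677 0.21982356] [ 5.77986098e-01  3.15452108e-01  2.11091470e-02  1.27670565e+00
 -1.16955230e-04  1.51455191e-01]
{'K': array([[279.06196703,   0.        , 254.71880759],
       [  0.        , 279.06196703, 192.77605287],
       [  0.        ,   0.        ,   1.        ]]), 'D': array([-0.06449058,  0.        ,  0.        ,  0.        ,  0.        ]), 'xyz': array([0.35434498, 0.34178703, 0.36194585]), 'attitude': array([0.09028252, 0.53380568, 0.82911869, 0.13950898])}
[[257.9755531  236.91591214]
 [257.51178824 145.90731376]
 [257.76198301 193.98293235]]
([-0.0, 0.3, 13.4], [-0.0, -0.0, -0.5])
```

View pics/w1a.png

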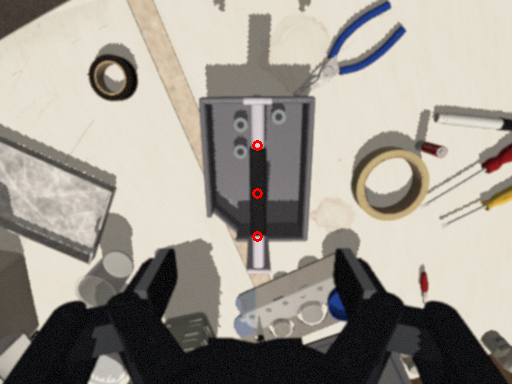

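>>> send_rows(series=[0,0.3,4,0,0,-0.5,1,0,0.3,8,0,0,-0.5,1,0,0.3,11,0,0,-0.5,1,0,0.3,13.4,0,0,-0.5,1,0,0.3,13.4,0,0,-0.5,1,0,0.3,13.4,0,0,-0.5,0,0,0.3,13.4,0,0,-0.5,0,0,0.3,13.4,0,0,-0.5,0,0,0.3,13.4,0,0,-0.5,0,0,0.3,13.4,0,0,-0.5,0], newtons=80)

```text
clock: 4.02
tcp_pos: [0.4326, 0.381, 0.0876]
orientation: [0.001, -0.217, 0.976, 0.0]
wrist_force: [-0.6, -0.9, 0.8]
finger_gap: 0.0254
```

>>> send_rows(series=[0,0,0,0,0,0,0,0,0,0,0,0,0,0,0,0,0,0,0,0,0,0,0,0,0,0,0,0])

```text
clock: 4.35
tcp_pos: [0.4325, 0.3806, 0.0874]
orientation: [0.001, -0.217, 0.976, 0.0]
wrist_force: [-0.7, -0.9, 6.6]
finger_gap: 0.0146
```

>>> send_rows(series=[0,0,-0.5,0,0,0,0,0,0,-1.5,0,0,0,0,0,0,-3,0,0,0,0,0,0,-5,0,0,0,0,0,0,-7,0,0,0,0,0,0,-9,0,0,0,0,0,0,-11,0,0,0,0,0,0,-12.5,0,0,0,0,0,0,-13.5,0,0,0,0,0,0,-14,0,0,0,0])

```text
clock: 5.18
tcp_pos: [0.4316, 0.3806, 0.2275]
orientation: [0.001, -0.217, 0.976, 0.0]
wrist_force: [0.2, 0.5, -5.4]
finger_gap: 0.0146
```

Run:
```python
from h import *
s=get_state();print(s["clock"],s["tcp_pos"],s["wrist_force"],s["ft_torque"],s["finger_gap"])
psi=np.deg2rad(-10)
print(go([.53,.14,.24],down(psi+np.pi)))
print(go([.574,.103,.24],down(psi+np.pi)))
```

```text
5.1833 [0.43164952 0.38058125 0.22746886] [ 0.20084454  0.53808766 -5.41374957] [ 0.0733925  -0.03478459 -0.03251498] 0.014564302725500241
([1.3, -26.0, -1.3], [0.0, 0.1, 35.1])
([-1.1, -31.2, -1.3], [0.0, 0.1, 35.1])
```

>>> send_rows(series=[0,-0.5,-0.2,0,0,0.5,0,0,-1.5,-0.4,0,0,2,0,-0.1,-3,-0.6,0,0,4,0,-0.2,-5,-0.8,0,0,6,0,-0.2,-7,-1,0,0,8,0,-0.3,-9,-1.3,0,0,10,0,-0.4,-11,-1.3,0,0,12.5,0,-0.5,-13,-1.3,0,0,15,0,-0.5,-15,-1.3,0,0,17.5,0,-0.6,-17,-1.3,0,0,20,0])

```text
clock: 6.02
tcp_pos: [0.5087, 0.2268, 0.2376]
orientation: [-0.001, -0.042, 0.999, -0.001]
wrist_force: [-0.3, -0.7, -4.3]
finger_gap: 0.0148
```

Run:
```python
from h import *
s=get_state();print(s["clock"],s["tcp_pos"],s["joint_pos"],s["finger_gap"])
psi=np.deg2rad(-10)
print(go([.574,.103,.24],down(psi+np.pi)))
```

```text
6.0167 [0.50873133 0.22682395 0.23758971] [ 2.75541672e-01  2.78846978e-01  1.43556662e-02  1.30916011e+00
 -4.72794691e-04  1.90928215e-01] 0.01481730023046078
([-5.5, -12.9, -0.2], [-0.1, -0.1, 14.8])
```

>>> send_rows(series=[-0.9,-2,0,0,0,2.3,0,-1.7,-4,0,0,0,4.6,0,-2.5,-6,0,0,0,7,0,-3.4,-8,0,0,0,9.2,0,-4,-9.7,0,0,0,11,0,-4.6,-11,0,0,0,12.6,0,-5.1,-12,-0.1,0,0,13.8,0,-5.4,-12.6,-0.2,0,0,14.5,0,-5.5,-12.9,-0.2,0,0,14.8,0,-5.5,-12.9,-0.2,0,0,14.8,0])

```text
clock: 6.85
tcp_pos: [0.5754, 0.105, 0.2408]
orientation: [-0.0, 0.085, 0.996, -0.0]
wrist_force: [-0.2, 0.0, -4.3]
finger_gap: 0.0147
```

```bash
cat >> h.py <<'E'
lip=np.array([65,-40,4])/1e3; grip=np.array([0,0,.105])
def totetilt(psi,a): return R.from_rotvec(a*np.array([np.cos(psi+np.pi/4),np.sin(psi+np.pi/4),0]))*R.from_euler('z',psi)
def toolfor(psi,a,L):
    T=totetilt(psi,a); g=np.array(L)+T.apply(grip-lip)
    Rt=T*R.from_euler('z',np.pi)*R.from_euler('x',np.pi)
    return g+Rt.apply([0,0,.0187]),Rt,T
E
python3 - <<'E'
from h import *
s=get_state();print(s["clock"],s["tcp_pos"],s["joint_pos"],s["finger_gap"])
psi=np.deg2rad(-10)
for a in(10,20,30):
    p,Rt,T=toolfor(psi,np.deg2rad(a),[.596,.102,.09])
    print(a,p,go(p,Rt), np.rad2deg(np.arccos(T.apply([.707,-.707,0])[2])))
im=read_camera("wrist");cv2.imwrite("pics/w2.png",im)
E
```

```text
6.85 [0.57540826 0.10502167 0.24078762] [4.33102155e-02 3.30850683e-01 9.38688270e-02 1.33410009e+00
 3.30417680e-05 2.13541259e-01] 0.014666057444537169
10 [0.54777752 0.14004876 0.1839424 ] ([3.3, 3.0, 5.7], [-7.1, 7.0, 0.2]) 99.99847436682391
20 [0.55764684 0.12595391 0.1927304 ] ([2.1, 1.8, 4.8], [-14.2, 14.1, 0.2]) 109.9968508460142
30 [0.56824152 0.11082314 0.198397  ] ([0.8, 0.5, 4.2], [-21.3, 21.2, 0.2]) 119.99500470873986
```

View pics/w2.png

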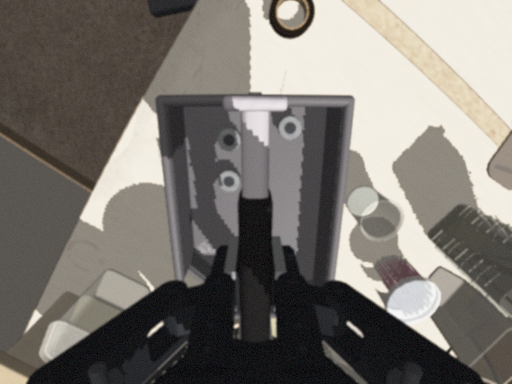

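>>> send_rows(series=[0.3,0.2,0.5,-1,1,0,0,0.5,0.5,1,-2,2,0,0,0.8,0.7,1.6,-3.2,3.2,0,0,1.1,1,2.1,-4.3,4.3,0,0,1.4,1.2,2.6,-5.3,5.3,0,0,1.6,1.4,3.1,-6.4,6.4,0,0,1.9,1.7,3.6,-7.5,7.4,0,0,2.2,1.9,4.2,-8.6,8.5,0,0,2.5,2.2,4.7,-9.6,9.6,0,0,2.7,2.4,5.2,-10.7,10.6,0,0])

```text
clock: 7.73
tcp_pos: [0.5524, 0.1338, 0.1883]
orientation: [-0.085, 0.084, 0.988, 0.101]
wrist_force: [-0.0, 0.8, -5.0]
finger_gap: 0.0144
```

Run:
```python
from h import *
s=get_state();print(s["clock"],s["tcp_pos"],s["joint_pos"],s["finger_gap"])
psi=np.deg2rad(-10)
for a in(20,30):
    p,Rt,T=toolfor(psi,np.deg2rad(a),[.596,.102,.09])
    print(a,p,go(p,Rt))
```

```text
7.7333 [0.5524396  0.13379778 0.18834427] [-0.01784236  0.42721216  0.07685553  1.37919333  0.21358825  0.13481677] 0.014358812647531673
20 [0.55764684 0.12595391 0.1927304 ] ([-0.5, -0.6, -0.7], [-3.4, 3.4, 0.3])
30 [0.56824152 0.11082314 0.198397  ] ([-1.7, -1.7, -1.7], [-10.5, 10.4, 0.3])
```

>>> send_rows(series=[-0.2,-0.2,-0.2,-1,1,0,0,-0.3,-0.3,-0.4,-2,2,0,0,-0.5,-0.5,-0.6,-3.2,3.2,0,0,-0.7,-0.7,-0.7,-4.3,4.3,0,0,-0.9,-0.9,-0.9,-5.5,5.5,0,0,-1.1,-1.1,-1.1,-6.8,6.8,0,0,-1.3,-1.3,-1.3,-8.2,8.2,0,0,-1.5,-1.5,-1.5,-9.4,9.4,0,0,-1.7,-1.7,-1.7,-10.4,10.4,0,0,-1.7,-1.7,-1.7,-10.5,10.4,0.3,0])

```text
clock: 8.57
tcp_pos: [0.5701, 0.1091, 0.1983]
orientation: [-0.165, 0.086, 0.962, 0.198]
wrist_force: [-0.2, -0.7, -5.0]
finger_gap: 0.0151
```

>>> send_rows(series=[0,0,0,0,0,0,0,0,0,0,0,0,0,0,0,0,0,0,0,0,0,0,0,0,0,0,0,0,0,0,0,0,0,0,0,0,0,0,0,0,0,0,0,0,0,0,0,0,0,0,0,0,0,0,0,0])

```text
clock: 9.23
tcp_pos: [0.5686, 0.1111, 0.1992]
orientation: [-0.165, 0.084, 0.963, 0.197]
wrist_force: [-0.6, -0.3, -4.8]
finger_gap: 0.0149
```

Run:
```python
from h import *
s=get_state();print(s["clock"],s["tcp_pos"],s["joint_pos"],s["finger_gap"])
Rt=q2R(s["orientation"]);T=Rt*(R.from_euler('z',np.pi)*R.from_euler('x',np.pi)).inv()
g=s["tcp_pos"]-Rt.apply([0,0,.0187]);print("lip",g+T.apply(lip-grip),"angle",np.arccos(T.apply([.707,-.707,0])[2]))
M=np.array([[-85,60,45],[85,60,45],[-85,-60,45],[-85,60,0],[85,60,0],[-85,-60,0],[85,-26,26],[51,-60,26],[65,-40,4]])/1e3
P=g+T.apply(M-grip)
o=[]
for c,b in(("top",(100,300,200,400)),("scene",(90,290,170,370)),("wrist",None)):
    ci=camera_info(c);im=read_camera(c)
    cv2.imwrite(f"pics/{c}3.png",im)
    for r in silhouettes(c,"collar_1")[:4]: print(c,r["p"],r["box"])
    if b:
        big=cv2.resize(im[b[0]:b[1],b[2]:b[3]],(400,400),interpolation=cv2.INTER_CUBIC)
        for p in (proj(P,ci)-[b[2],b[0]])*2: cv2.circle(big,tuple(int(v) for v in p),3,(0,0,255),1)
        o.append(big)
    else: w=im
cv2.imwrite("pics/z3.png",np.hstack(o));cv2.imwrite("pics/w3.png",w)
```

```text
9.2333 [0.56857728 0.11111742 0.19923865] [-0.13984517  0.60086253  0.29488109  1.63723509  0.372608   -0.03615178] 0.014930067198950655
lip [0.59656174 0.10204632 0.09092025] angle 2.0912823943734957
wrist 0.87 [195.4, 245.5, 19.5, 21.2]
wrist 0.85 [190.2, 225.3, 21.7, 21.5]
wrist 0.61 [189.7, 186.3, 19.0, 24.8]
```

View pics/z3.png

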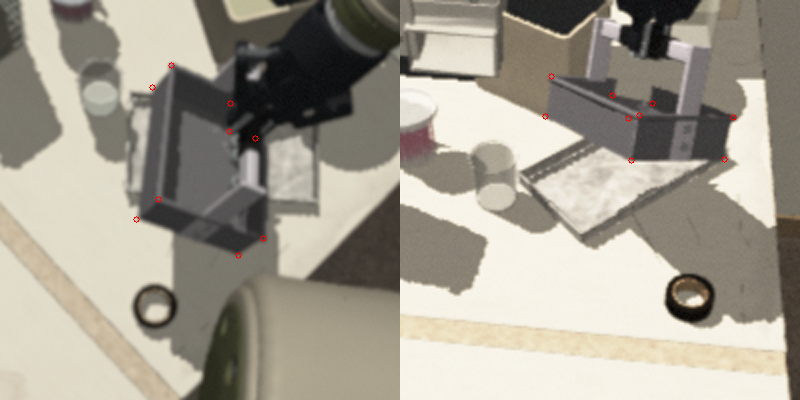

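View pics/w3.png

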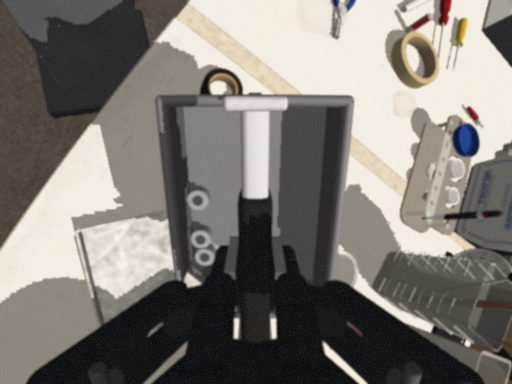

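```bash
cat > col.py <<'E'
from h import *
s=get_state();ci=camera_info("wrist");im=read_camera("wrist");print(s["clock"])
Rt=q2R(s["orientation"]);T=Rt*(R.from_euler('z',np.pi)*R.from_euler('x',np.pi)).inv()
o=s["tcp_pos"]-Rt.apply([0,0,.0187])-T.apply(grip)
Rc=T.inv()*q2R(ci["attitude"]);C=T.inv().apply(ci["xyz"]-o)
for r in silhouettes("wrist","collar_1")[:4]:
    ys,xs=np.nonzero(r["pixels"]);uv=[xs.mean(),ys.mean()]
    d=Rc.apply([*cv2.undistortPoints(np.float64([[uv]]),ci["K"],ci["D"])[0,0],1])
    p=C+d*((.012-C[2])/d[2]);p[2]=.004
    print(round(r["p"],2),np.round(uv,1),(p*1000).round(1),"dist",(np.linalg.norm(p-lip)*1000).round(1))
cv2.imwrite("pics/w_%d.png"%(s["clock"]*100),im)
print(np.abs(s["qvel"]).max(),s["wrist_force"])
E
python3 col.py
```

```text
9.5333
0.64 [201.1 236.1] [ 29.7 -48.2   4. ] dist 36.3
0.62 [197.9 198.1] [ -5.7 -48.6   4. ] dist 71.2
0.6 [205.  255.4] [ 49. -46.   4.] dist 17.1
0.0021100341006244734 [-0.31249392 -0.30037546 -4.45547366]
```

Run:
```python
from h import *
psi=np.deg2rad(-10)
for dirn,a in((33,32),(22,33)):
    b=np.deg2rad(-dirn)+np.pi/2+psi; a=np.deg2rad(a)
    T=R.from_rotvec(a*np.array([np.cos(b),np.sin(b),0]))*R.from_euler('z',psi)
    g=np.array([.596,.102,.095])+T.apply(grip-lip);Rt=T*R.from_euler('z',np.pi)*R.from_euler('x',np.pi)
    print(go(g+Rt.apply([0,0,.0187]),Rt), np.arccos(T.apply([.7071,-.7071,0])[2]))
```

```text
([-0.7, 0.8, -0.7], [3.5, 5.6, 1.7]) 2.1156983273261463
([-1.4, 1.7, -0.6], [8.3, 9.2, 3.3]) 2.0959408596865576
```

>>> send_rows(series=[-0.3,0.3,-0.2,1.4,1.8,0.6,0,-0.5,0.6,-0.4,2.8,3.6,1.2,0,-0.7,0.8,-0.6,4,5.4,1.7,0,-0.9,1.1,-0.6,5.6,6.8,2.2,0,-1.2,1.4,-0.6,7,8,2.8,0,-1.4,1.7,-0.6,8.3,9.2,3.3,0,-1.4,1.7,-0.6,8.3,9.2,3.3,0,-1.4,1.7,-0.6,8.3,9.2,3.3,0,-1.4,1.7,-0.6,8.3,9.2,3.3,0,-1.4,1.7,-0.6,8.3,9.2,3.3,0])

```text
clock: 10.47
tcp_pos: [0.5871, 0.1222, 0.2057]
orientation: [-0.253, 0.084, 0.955, 0.129]
wrist_force: [0.2, -1.0, -4.8]
finger_gap: 0.0148
```

```bash
python3 col.py
```

```text
10.4667
0.82 [199.6 219.7] [ 14.  -48.3   4. ] dist 51.7
0.56 [206.1 256.8] [ 50.4 -45.    4. ] dist 15.4
0.54 [201.4 239.5] [ 32.9 -48.    4. ] dist 33.1
0.00893951042514432 [ 0.18567561 -1.01520973 -4.81675646]
```

>>> send_rows(series=[0,0,0,0,0,0,0,0,0,0,0,0,0,0,0,0,0,0,0,0,0,0,0,0,0,0,0,0,0,0,0,0,0,0,0,0,0,0,0,0,0,0])

```text
clock: 11.07
tcp_pos: [0.5873, 0.1226, 0.2054]
orientation: [-0.253, 0.084, 0.955, 0.129]
wrist_force: [0.1, 0.3, -4.1]
finger_gap: 0.0147
```

```bash
python3 col.py
python3 - <<'E'
from h import *
s=get_state();Rt=q2R(s["orientation"]);T=Rt*(R.from_euler('z',np.pi)*R.from_euler('x',np.pi)).inv()
o=s["tcp_pos"]-Rt.apply([0,0,.0187])-T.apply(grip)
print("lip",o+T.apply(lip),"angle",np.arccos(T.apply([.7071,-.7071,0])[2]),"tilt",np.arccos(T.apply([0,0,1])[2]),s["finger_gap"])
print("underside low z",(o+T.apply(np.array([[.085,-.026,0],[.051,-.06,0],[.085,.06,0]])))[:,2])
ims=[]
for c in("scene","wrist"):
    im=read_camera(c); ims.append(cv2.resize(im,(400,300)))
read_camera("scene")
for l,z,q in(("small_beaker",.035,None),("insul_tape",.01,None)):
    for r in silhouettes("scene",l)[:2]: print(l,r["p"],r["box"])
cv2.imwrite("pics/f.png",np.hstack(ims))
E
```

```text
11.0667
0.89 [199.9 220.5] [ 14.7 -48.1   4. ] dist 51.0
0.68 [201.7 239.8] [ 33.2 -47.8   4. ] dist 32.7
0.53 [206.2 257.2] [ 50.8 -45.    4. ] dist 15.0
0.0018395818673572393 [ 0.06986336  0.28693699 -4.09683335]
lip [0.5959869  0.1020093  0.09532239] angle 2.0954122108905806 tilt 0.575831895641668 0.01509754915259263
underside low z [0.0847068  0.09497792 0.10217628]
small_beaker 0.74 [205.8, 160.7, 23.6, 35.1]
insul_tape 0.59 [302.6, 225.5, 24.9, 25.4]
```

View pics/f.png

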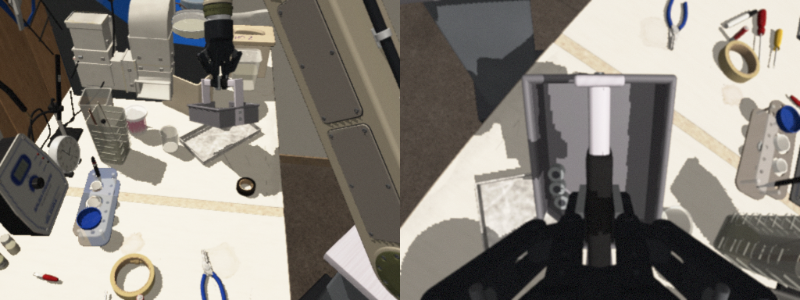

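The last picture shows the tote held tilted over the tray, with the three collars together by the cut corner, at about (558-563, 172-200) in the right half. The tray, beaker and tape have not moved.

```bash
python3 -c "
from workcell import *
print(hand_in())"
```

```text
the job is handed in; nothing more can be done
None
```

I gripped the tote by its sleeve at 80 N, carried it over the steel tray and tilted it towards the cut corner. I handed the job in at about 11 s, still holding it still and tilted.

- **Third collar stuck at first:** after the plain 30° tilt, one collar stayed about 71 mm from the foot of the low wall, outside the 65 mm limit. I tilted the tote further towards its x end, and the collar then slid down against the other two.
- **Collars:** in the last wrist picture they were about 15, 33 and 51 mm from the foot of the low wall, and had hardly moved in 0.6 s.
- **Tote:** the foot of the low wall worked out at about (0.596, 0.102) m, over the middle of the tray and 95 mm above the bench. The total tilt is 33°, and 30° down towards the cut corner. The lowest point of its underside is about 85 mm up, well clear of the 20 mm tray.
- **Bystanders:** the beaker and the tape were at their starting places to within about 2 pixels. I checked the tray only by eye in the last picture, where it showed no shift.

No check still disagreed when I handed it in, and `hand_in()` gives no verdict.

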